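# Set the glass studio's fume extraction to speed four

### The arm

A 6-joint arm with a two-finger parallel gripper is mounted at the origin on the work surface. World frame = base frame: x ahead of the robot, y to its left, z up, the work surface at z = 0. Lengths are in m, angles in rad, forces in N, time in s.
With the tool pointing down it reaches from about 0.425 to 0.95 m from the base axis. Payload 14.7 kg.
Tool frame: the origin (TCP) lies at the very end of the fingers, on their centre line; the grasp point (between the pads) lies 19 mm behind it; z points along the fingers, y is the line along which they close (so a half turn about z gives the same grasp; the last joint's range is limited). The gripper opens to 85 mm and grips with 20 to 120 N. Pads are 22 mm wide; open, the fingers measure 114 mm over their backs; the gripper's body (76 mm by 85 mm) begins 54 mm behind the grasp point. The pads swing forward as they close: fully open they stand 13 mm farther back than shut.
Start: joints at [-1.38, 0.48, 1.596, -0, 1.065, -0.047], TCP at [0.153, -0.632, 0.21] pointing down, gripper open.
Joint ranges: [-2.75, 2.75], [-0.82, 2.05], [0.23, 2.67], [-1.56, 4.7], [0.09, 2.69], [-2.92, 2.92]. Speed limits (rad/s): [1.89, 1.89, 2.39, 3.01, 3.01, 3.01].

### API

Orientations are given as a 3x3 rotation matrix whose columns are the frame's x, y, z axes.
In Python, from cell import arm, solver, sensors, read_camera, calibration gives the robot as it stands. Calls block until the motion is done:
- arm.move_to(position, orientation): joint-space move of the TCP to a pose.
- arm.movel(position, rate=0.15, attitude=None, threshold=None): straight line of the TCP; attitude=None keeps the orientation; rate is the mean speed in m/s. With threshold (N) it stops when the force on the tool has changed by that much, and returns True; else False.
- arm.movej(angles): joint-space move.
- arm.release() and arm.close(strength=None): open the fingers fully, or close them until they stop; strength is the grip in N (None keeps the last).
- arm.hold(seconds).
- solver.ik(position, orientation): joint angles nearest the present ones, or None.
- sensors.sense(): the state.
- read_camera(name): name is "scene" or "top" or "wrist"; returns (picture, depth): 400x640x3 uint8, blue, green, red; 400x640 float32, m along the optical axis (not along the pixel's ray), 0 where there is no reading.
- calibration(name): a dict with "fx", "fy", "cx", "cy" (pixels), "R" (3x3) and "t" (3): a world point X has camera coordinates R X + t. Camera axes: x right, y down, z forward; pixel columns grow to the right and rows downward; lengths in m; the calibration is good to about 2 mm. A picture is of the moment at which its call begins: read the wrist's pose just before it. calibration takes no time and is no camera call; for the wrist camera it gives the pose at the moment of the call.
A pose or a line that the arm cannot do raises arm.PlanningError and nothing moves.
- arm.close_job(): hands the job in; it is judged then, once.
The state is a dict: "t": time; "joint_pos": joint angles; "qd": joint speeds; "tau": joint torques, N m; "ee_pos": TCP position; "ee_rot": TCP orientation; "force": force on the tool from outside, world axes, zero at the start; "moment": the same for the moment, N m; "finger_gap": finger opening in m; "finger_force": force on a finger pad.
Only numpy, scipy, OpenCV 4.12 (cv2) and the standard library are available. Lean on these libraries where they do the work, as an engineer would, in place of code of your own. Each camera call takes 0.05 s, during which the arm holds its last target. There are 200 camera calls.

### The job

Get the fume extraction ready before the torch is lit: on the grey fan console, push the black selector handle round with a fingertip, click by click, until it rests at speed four (the mark with four dots), and only then push the green start button fully in and let it come back out. Nothing is to be gripped: do not take the handle between the fingers, do not press the red stop button, and leave the glassware and tools about the bench where they stand.

Things in the scene. Friction and masses are not known exactly. Their poses are not given: they have to be found in the camera images.
- console: Grey fan console fixed to the bench, 172 mm front to back (its x) by 270 mm (its y). Its top panel slopes up 10 degrees from front to back: 53 mm above the bench at the front edge, 68 mm in the middle, 83 mm at the back. Origin: centre of the underside; x from front to back, y left seen from the front, z up. Place varies by about 20 cm, yaw by 0.3 rad.
- dial_center (a point): Fixed point on the panel surface, on the selector's axis. Axes: x up the slope, y left, z square out of the panel (the axis). Black scale marks 60 mm from it: an open ring for off, 75 degrees left (counter-clockwise) of x, then one to five dots, each 30 degrees further clockwise; four dots are 45 degrees right of x.
- handle_end (a point): Point in the black bar handle, 34 mm from the axis, 20 mm above the panel. Bar 14 mm wide, 9 to 32 mm above the panel, from 22 mm behind the axis to 42 mm ahead (pointing end, white line on top), on a round skirt 48 mm across, 12 mm high (grey). Axes: x along the bar, outward; y square to it on its counter-clockwise side (push on that side, towards -y, to raise the speed); z out of the panel.
- selector (a joint): Angle, rad: 0 = off, growing clockwise from above; clicks each 0.5236 (one 0.524, two 1.047, three 1.571, four 2.094, five 2.618), stops just beyond off and five. Starts at off, one or two. About 5 N square to the bar, 34 mm out, moves it out of a click; past halfway to the next it snaps on into it by itself, ahead of the finger, and stays.
- start_top (a point): Centre of the top of the green start button: round cap 24 mm across, 13 mm above the panel, in a 31 mm collar 5 mm high; it lies 36 mm up the slope from and 85 mm right of the panel's middle. z points out of the panel, x up the slope.
- start (a joint): How far the green start button is pressed, m: 0 = out, 0.005 = fully in. Spring return: 2 N to begin, 5 N fully in; press along -z of start_top.
- stop_top (a point): Centre of the top of the red mushroom stop button (38 mm diameter, top 24 mm above the panel), 72 mm down the slope from the green one. To be left alone.
- stop (a joint): How far the red stop button is pressed, m: 0 = out, 0.005 = fully in.
- frit_jar: Dark red jar with a metal lid, 60 mm diameter, 85 mm high, standing right of the console. Origin: centre of the underside. A bystander.
- green_tumbler: Green glass tumbler, 68 mm across the rim, 95 mm high, standing left of the console. Origin: centre of the underside. A bystander.
- red_tumbler: Red glass tumbler, 72 mm across the rim, 90 mm high, on the left of the bench. Origin: centre of the underside. A bystander.
- tweezers: Steel tweezers, 220 mm long, 28 mm wide, 8 mm high, lying in front of the console, to the right. Origin near the middle; x along them to the tips. A bystander.
- paddle: Black graphite paddle with a wooden handle, 270 mm long, 65 mm wide, 22 mm high, lying on the right of the bench. Origin at the joint of handle and blade; x towards the blade. A bystander.
- mandrel_stand: Wooden block 70 by 120 by 30 mm with five upright steel mandrels, 220 mm high, some with beads, on the left of the bench. Origin: centre of the underside. A bystander.

How it is judged:
On the way, in this order (a step that is already met when the one before it is completed fails the run):
1. the selector rests in the fourth click from off (speed four) (value of joint selector between 1.944 and 2.244 rad and velocity of joint selector between -0.3 and 0.3 rad/s), for 0.3 s.
2. the green start button is pushed in (4 mm of its 5 mm or more) with the selector at speed four (value of joint start above 0.004 m and value of joint selector between 1.944 and 2.244 rad), for 0.05 s.
At the end, for the whole second after the job is handed in: the selector rests within 0.12 rad of speed four, both buttons are out again, and every bystander is within 20 mm of where it stood (value of joint selector between 1.974 and 2.214 rad and velocity of joint selector between -0.1 and 0.1 rad/s and value of joint each of start, stop below 0.0015 m and distance of each of frit_jar, green_tumbler, red_tumbler, tweezers, paddle, mandrel_stand from where it was at the start of the episode below 0.02 m); the robot touches nothing.
It fails at once if the start button is pressed (over 3 mm) while the selector is not at speed four (value of joint start above 0.003 m and not (value of joint selector between 1.894 and 2.294 rad)).
It fails at once if the red stop button is pressed (over 2.5 mm) (value of joint stop above 0.0025 m).
It fails at once if the selector handle is taken between the fingers: the grasp point is brought down onto the bar, the fingers astride it (y of the grasp point in the frame of handle_end between -0.004 and 0.004 m and x of the grasp point in the frame of handle_end between -0.056 and 0.01 m and z of the grasp point in the frame of handle_end below 0.024 m).
It fails at once if a bystander is shifted or lifted by more than 20 mm (not (distance of each of frit_jar, green_tumbler, red_tumbler, tweezers, paddle, mandrel_stand from where it was at the start of the episode below 0.02 m)).
It also fails if it takes over 54 s, if anything falls off the work surface, if the arm or the gripper's body presses on something with over 40 N, if the wrist force passes 120 N, or if a joint passes its speed limit or range.

## Working session

There is one attempt and no reset: what is moved stays moved. The work goes in short steps, each a Python script; the robot and the scene stay as the last script left them, time stands still between calls to the robot, and variables do not carry over. Pictures are saved under pics/ and viewed, at most 10 in all, crops included, and the job is handed in when it is done.

```bash
ls; mkdir -p pics
python3 - <<'E'
from cell import *
import cv2,numpy as np
for n in("top","scene"):
    p,d=read_camera(n);cv2.imwrite(f"pics/{n}0.png",p);np.savez(f"/tmp/{n}.npz",p=p,d=d,**calibration(n))
    c=calibration(n);print(n,c['fx'],(-np.array(c['R']).T@c['t']).round(3))
s=sensors.sense();print(s['t'],s['ee_pos'],s['ee_rot'],s['finger_gap'])
E
```

```text
pics
top 448.21146855067855 [ 0.315 -0.011  1.691]
scene 473.0337310069019 [ 1.273 -0.338  1.507]
0.1 [ 0.15304368 -0.63131042  0.20903606] [[ 9.71872630e-01  2.35507002e-01 -2.07521352e-04]
 [ 2.35507087e-01 -9.71872020e-01  1.08999739e-03]
 [ 5.50178227e-05 -1.10821138e-03 -9.99999384e-01]] 0.08547747960485186
```

View pics/top0.png

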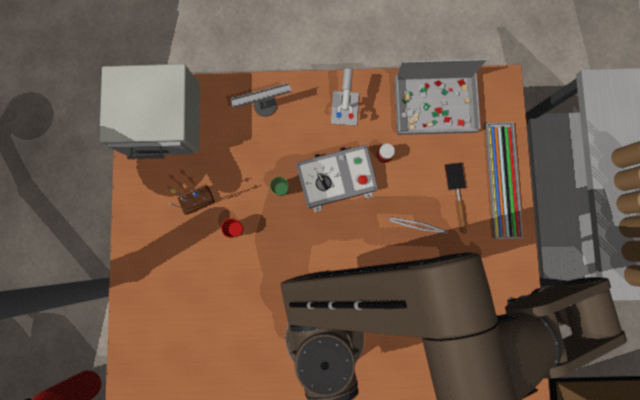

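View pics/scene0.png

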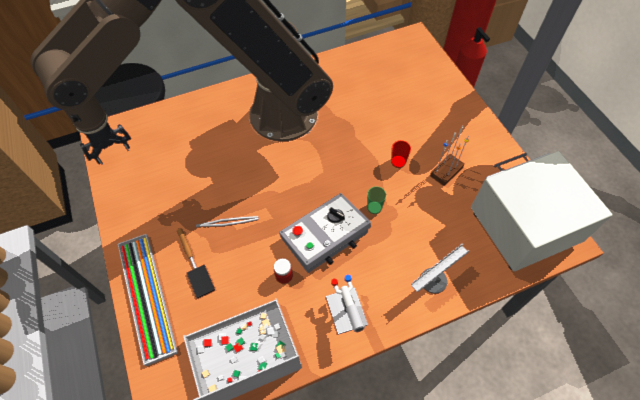

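The top view shows the console at about (338,176), green button (358,160), red (362,180) and dial (323,182). The scene view shows the dial near (336,215), green (309,246) and red (297,231). Next, a rough pose and a close wrist look.

```bash
cat > h.py <<'E'
from cell import *
import cv2,numpy as np
def ray(c,uv):
    R=np.array(c['R']);o=-R.T@np.array(c['t'])
    d=R.T@np.array([(uv[0]-c['cx'])/c['fx'],(uv[1]-c['cy'])/c['fy'],1.]);return o,d
def onplane(c,uv,p0,n):
    o,d=ray(c,uv);return o+d*(np.dot(np.subtract(p0,o),n)/np.dot(d,n))
def onz(c,uv,z): return onplane(c,uv,[0,0,z],[0,0,1.])
def blob(p,kind,roi):
    h=cv2.cvtColor(p,cv2.COLOR_BGR2HSV)
    m=cv2.inRange(h,(45,90,40),(85,255,255)) if kind=='g' else cv2.inRange(h,(0,150,60),(8,255,255))|cv2.inRange(h,(172,150,60),(180,255,255))
    x0,y0,x1,y1=roi;k=np.zeros_like(m);k[y0:y1,x0:x1]=m[y0:y1,x0:x1]
    n,_,st,ce=cv2.connectedComponentsWithStats(k)
    i=1+np.argmax(st[1:,4]);return ce[i],st[i]
E
python3 - <<'E'
from h import *
c=dict(np.load('/tmp/top.npz'));p=c['p']
g,sg=blob(p,'g',(345,148,372,172));r,sr=blob(p,'r',(350,170,375,192));print(g,sg,r,sr)
G=onz(c,g,.087);Rr=onz(c,r,.085);print(G,Rr)
u=(G-Rr)[:2];print(np.linalg.norm(u));D=onz(c,(323,182),.08);print('dial',D)
w=calibration('wrist');s=sensors.sense();R=s['ee_rot']
Cw=-np.array(w['R']).T@w['t'];print('cam in tool',R.T@(Cw-s['ee_pos']),'axis in tool',(R.T@np.array(w['R']).T).round(3),w['fx'],w['cx'])
E
```

```text
[357.         160.17391304] [355 158   5   5  23] [362.11666667 179.46666667] [358 176   9   8  60]
[ 0.63574128 -0.13656083  0.087     ] [ 0.56452646 -0.15252533  0.085     ]
0.07298230364121056
dial [ 0.56017829 -0.01060514  0.08      ]
cam in tool [ 0.08540514  0.00025524 -0.16447898] axis in tool [[ 0.    -0.945 -0.327]
 [ 1.     0.    -0.001]
 [ 0.001 -0.327  0.945]] 282.0695122091682 319.62514744068864
```

```bash
cat >> h.py <<'E'
def frame(yaw):
    a=np.deg2rad(10);Rz=np.array([[np.cos(yaw),-np.sin(yaw),0],[np.sin(yaw),np.cos(yaw),0],[0,0,1]])
    Ry=np.array([[np.cos(a),0,-np.sin(a)],[0,1,0],[np.sin(a),0,np.cos(a)]])
    return Rz@Ry   # columns: up slope, left, normal
def tool(P,ang):
    "tool x at angle ang (ccw from up slope) in panel, z into the panel"
    c,s=np.cos(ang),np.sin(ang);return P@np.array([[c,s,0],[s,-c,0],[0,0,-1.]])
E
python3 - <<'E'
from h import *
P=frame(.22);mid=np.array([.581,-.062,.068])
arm.close(30)
for a in (0,np.pi/2,-np.pi/2,np.pi):
    q=solver.ik(mid+P@[-.01,.02,.15],tool(P,a));print(a,None if q is None else np.round(q,2))
arm.move_to(mid+P@[-.02,.0,.15],tool(P,0))
c=calibration('wrist');p,d=read_camera('wrist');np.savez('/tmp/w1.npz',p=p,d=d,**c);cv2.imwrite('pics/w1.png',p)
s=sensors.sense();print(s['t'],s['ee_pos'],s['finger_gap'],s['force'])
E
```

```text
0 [-0.2   0.24  1.98  0.1   0.76  1.08]
1.5707963267948966 [-0.2   0.24  1.98  0.1   0.76 -0.49]
-1.5707963267948966 [-0.2   0.24  1.98  0.1   0.76  2.65]
3.141592653589793 [-0.2   0.24  1.98  0.1   0.76 -2.06]
3.3083 [ 0.53643771 -0.07268629  0.21222614] -8.344078614767528e-05 [-0.07062931  0.27782907 -0.22956181]
```

View pics/w1.png

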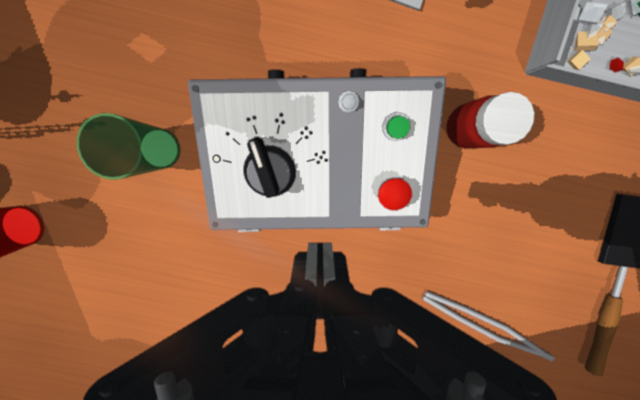

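The wrist view shows the dial at about (268,170). The bar's white line points to about (253,143), near two dots. The marks are the ring (216,159), two dots (252,120), three (281,121), four (306,132) and five (318,157). Green is at (398,127) and red at (394,193).

```bash
cat >> h.py <<'E'
def locate(c,p,groi,rroi):
    yaw=.22;mid=np.array([.581,-.062,.068])
    g,_=blob(p,'g',groi);r,sr=blob(p,'r',rroi)
    for _ in range(6):
        P=frame(yaw);n=P[:,2]
        G=onplane(c,g,mid+n*.013,n);R=onplane(c,r,mid+n*.021,n)
        u=P.T@(G-R);yaw+=np.arctan2(-0,1)+np.arctan2(u[1],u[0])
        P=frame(yaw);n=P[:,2];m=((G-n*.013)+(R-n*.021))/2+P[:,1]*.085
        m=m+0;mid=np.array([m[0],m[1],.068])
    return yaw,mid,P,G,R,u
E
python3 - <<'E'
from h import *
c=dict(np.load('/tmp/w1.npz'));p=c['p'];d=c['d']
yaw,mid,P,G,R,u=locate(c,p,(380,110,418,142),(370,172,418,215))
print('yaw',yaw,'mid',mid,'u',u)
g=cv2.cvtColor(p,cv2.COLOR_BGR2GRAY)
m=(g<110).astype(np.uint8);k=np.zeros_like(m);k[108:175,205:330]=m[108:175,205:330]
n,_,st,ce=cv2.connectedComponentsWithStats(k)
for i in range(1,n):
    if st[i,4]<150:
        x=P.T@(onplane(c,ce[i],mid,P[:,2])-mid);print(ce[i].round(1),st[i,4],(x*1000).round(1))
print('panel corners', [ (P.T@(onplane(c,q,mid,P[:,2])-mid)*1000).round(1) for q in [(191,81),(444,79),(429,227),(210,230)]])
def dp(uv):
    o,dr=ray(c,uv);return o+dr*d[int(uv[1]),int(uv[0])]
for uv in [(340,180),(220,100),(398,127),(394,193),(225,205)]: print(uv,(P.T@(dp(uv)-mid)*1000).round(1))
E
python3 -c "
import cv2;p=cv2.imread('pics/w1.png')[95:225,195:335];cv2.imwrite('pics/w1c.png',cv2.resize(p,None,fx=4.5,fy=4.5,interpolation=2))"
```

```text
yaw 0.2283031124210905 mid [ 0.58446819 -0.05886791  0.068     ] u [ 7.07281478e-02  1.67817149e-14 -8.00000000e-03]
[280.9 114.3] 9 [48.4 38.  -0. ]
[254. 117.] 9 [45.9 67.  -0. ]
[248. 119.] 9 [43.9 73.6 -0. ]
[276.3 119.9] 9 [42.7 43.2  0. ]
[282.9 121.9] 8 [40.6 36.2 -0. ]
[254.9 129.1] 9 [33.2 67.1 -0. ]
[277.9 129.1] 12 [33. 42. -0.]
[305.8 127.8] 6 [34.1 11.6 -0. ]
[310.4 132.2] 5 [29.4  6.7 -0. ]
[227.2 133.2] 6 [29.2 97.8  0. ]
[301.5 132.5] 4 [29.1 16.5 -0. ]
[306.2 136.8] 6 [24.4 11.5 -0. ]
[276.1 140.1] 29 [21.2 44.7 -0. ]
[284.  140.5] 2 [20.7 36.   0. ]
[297.5 141.5] 2 [19.5 21.2  0. ]
[323.5 152. ] 6 [ 7.6 -7.5 -0. ]
[315.6 154.2] 5 [5.2 1.4 0. ]
[218. 156.] 3 [  4.2 110.9   0. ]
[320.6 156.8] 5 [ 2.2 -4.2  0. ]
[325.5 159.5] 4 [-0.9 -9.7 -0. ]
[219. 160.] 1 [ -0.3 110.4  -0. ]
[227. 161.] 1 [ -1.6 101.5  -0. ]
[317.8 161.8] 6 [-3.5 -1.   0. ]
panel corners [array([ 82.2, 128.9,  -0. ]), array([  81.8, -132. ,    0. ]), array([ -85.5, -136.2,   -0. ]), array([-87. , 132.3,   0. ])]
(340, 180) [-24.7 -26.3   0.7]
(220, 100) [ 63.4 100.4   2.8]
(398, 127) [ 35.3 -84.4  15. ]
(394, 193) [-33.8 -83.7  23. ]
(225, 205) [-53.  108.6   3.9]
```

View pics/w1c.png

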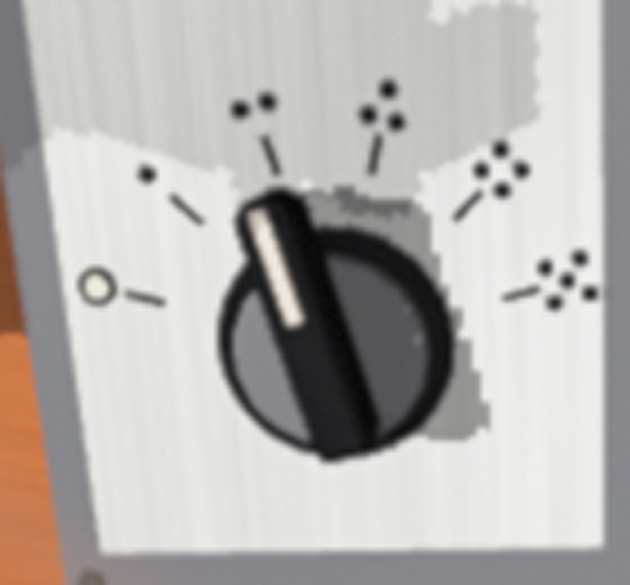

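The bar is at speed two and the dial centre is at about (-13.5, +54.5) mm in the panel frame. I'll push with the closed fingertip to three, then four, checking by camera.

```bash
cat >> h.py <<'E'
yaw0=.2283;P0=frame(yaw0);mid0=np.array([.5845,-.0589,.068]);dial=mid0+P0@[-.0135,.0545,0]
def fp(deg,off,h,r=.034):
    "tool pose beside a bar at angle deg (ccw of x): off = tool centre from the bar's middle plane, ccw side"
    a=np.deg2rad(deg);b=np.array([np.cos(a),np.sin(a),0]);t=np.array([-np.sin(a),np.cos(a),0])
    return dial+P0@(b*r+t*off+np.array([0,0,h])),tool(P0,a+np.pi/2)
def say(x=''):
    s=sensors.sense();f=P0.T@np.array(s['force']);print(x,round(s['t'],2),(P0.T@(s['ee_pos']-dial)*1000).round(1),'F',f.round(1))
E
python3 - <<'E'
from h import *
arm.move_to(*fp(15,.030,.09)); say('above')
print(arm.movel(fp(15,.030,.018)[0],rate=.08,threshold=8)); say('down')
for a in (15,8,0,-8):
    q=fp(a,.018,.018);arm.movel(q[0],rate=.03,attitude=q[1]);say(a)
arm.hold(.3);say('rest')
c=calibration('wrist');p,d=read_camera('wrist');np.savez('/tmp/w2.npz',p=p,d=d,**c)
cv2.imwrite('pics/w2.png',p)
E
```

```text
above 4.79 [25.1 37.5 90.1] F [ 0.4 -0.   0.1]
False
down 5.84 [25.4 37.7 18.4] F [-0.4  0.4  1. ]
15 6.39 [28.2 26.  18. ] F [-0.5 -0.5  0.3]
8 6.7 [31.1 22.6 18. ] F [ 0.2 -0.1 -0.1]
0 7.03 [33.8 18.1 18. ] F [ 0.2 -1.   0.1]
-8 7.35 [36.  13.2 18. ] F [-0.1 -0.6 -0.1]
rest 7.65 [36.1 13.2 18. ] F [-0.6  0.2 -0.2]
```

View pics/w2.png

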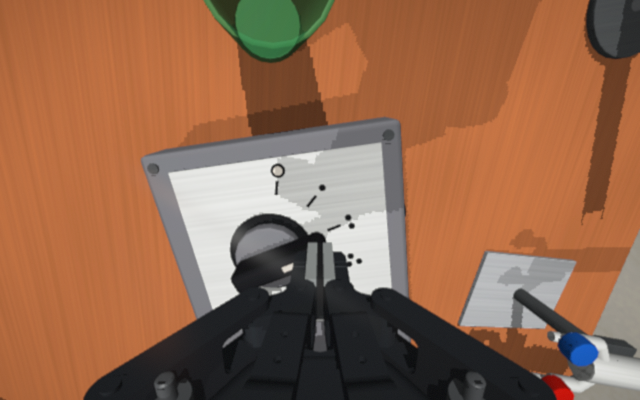

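The bar (white line near (288,267)) lies ahead of the fingertip (318,250), pointing toward three dots (355,258). That fits a snap to three. Now on to four, then lift and look.

Run:
```python
from h import *
for a in (-15,-22,-30,-38):
    q=fp(a,.018,.018);arm.movel(q[0],rate=.03,attitude=q[1]);say(a)
arm.hold(.3)
q=fp(-38,.026,.018);arm.movel(q[0],rate=.06);q=fp(-38,.026,.08);arm.movel(q[0],rate=.12);say('up')
arm.move_to(mid0+P0@[-.02,.0,.15],tool(P0,0))
c=calibration('wrist');p,d=read_camera('wrist');np.savez('/tmp/w3.npz',p=p,d=d,**c)
cv2.imwrite('pics/w3.png',cv2.resize(p[85:235,185:445],None,fx=3,fy=3));say()
yaw,mid,P,G,R,u=locate(c,p,(380,110,418,142),(370,172,418,215));print(yaw,mid,u)
```

```text
-15 8.01 [37.5  8.6 18. ] F [ 0.1  0.2 -0.5]
-22 8.32 [38.2  4.  18. ] F [-0.7  0.2 -0.1]
-30 8.64 [38.3 -1.3 18. ] F [ 0.4  0.6 -0.2]
-38 8.97 [37.8 -6.6 18. ] F [-1.   0.7  0.4]
up 10.22 [42.6 -0.5 79.8] F [ 0.1 -0.2 -0.8]
 11.04 [ -6.7 -54.1 149.1] F [ 0.3  1.1 -0.2]
0.2282068585617845 [ 0.58474263 -0.05871554  0.068     ] [ 7.08119114e-02  5.14796539e-14 -8.00000000e-03]
```

View pics/w3.png

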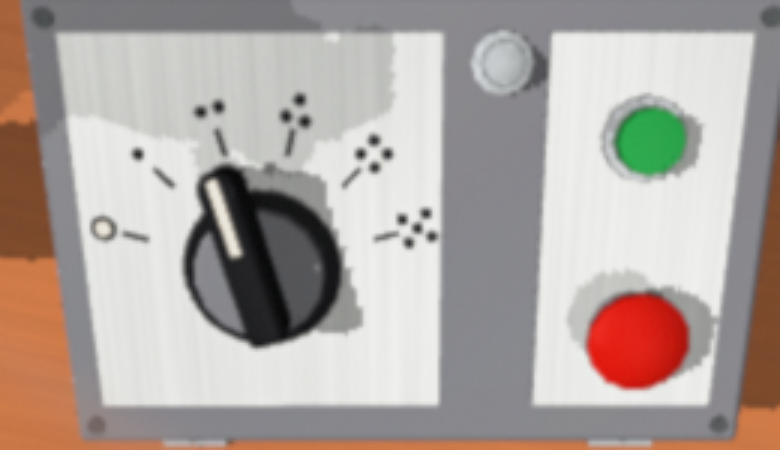

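Run:
```python
from h import *
c=dict(np.load('/tmp/w2.npz'));p=c['p'];d=c['d']
def proj(x):
    X=c['R']@(dial+P0@(np.array(x)/1000))+c['t'];return (X[:2]/X[2]*[c['fx'],c['fy']]+[c['cx'],c['cy']]).round(0)
for n,uv in dict(ring=(278,171),one=(322,187),two=(350,220),three=(355,258)).items(): print(n,(P0.T@(onplane(c,uv,dial,P0[:,2])-dial)*1000).round(1))
for a in(15,-15):
    b=np.array([np.cos(np.deg2rad(a)),np.sin(np.deg2rad(a)),0]);print(a,[proj(b*r+[0,0,32]) for r in(-22,0,42)])
print('tcp',proj([36,13.2,18]))
for uv in[(290,267),(265,275),(318,255),(310,250),(300,190)]:
    o,r=ray(c,uv);print(uv,(P0.T@(o+r*d[uv[1],uv[0]]-dial)*1000).round(1))
cv2.imwrite('pics/w2c.png',cv2.resize(p[150:310,210:390],None,fx=3.6,fy=3.6))
```

```text
ring [15.6 57.2 -0. ]
one [42.9 42.2  0. ]
two [59.1 15.6  0. ]
three [ 59.6 -15.1   0. ]
15 [array([232., 287.]), array([263., 275.]), array([326., 252.])]
-15 [array([228., 272.]), array([263., 275.]), array([330., 283.])]
tcp [318. 239.]
(290, 267) [17.6  3.8 32.3]
(265, 275) [ 1.4  0.4 32.5]
(318, 255) [38.  24.  56.9]
(310, 250) [34.  25.1 53. ]
(300, 190) [28.  42.6  1.3]
```

View pics/w2c.png

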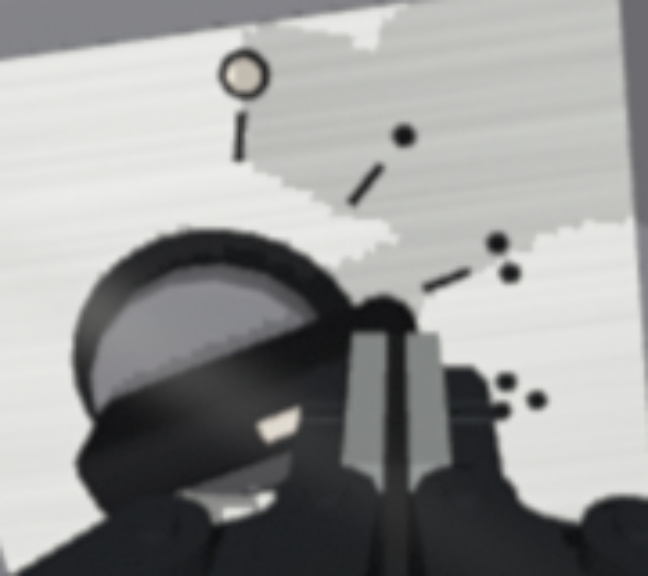

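Run:
```python
from h import *
c=dict(np.load('/tmp/w2.npz'));d=c['d']
s=sensors.sense();T0=dial+P0@np.array([36.1,13.2,18])/1000;Rt=fp(-8,0,0)[1]
for u in(311,318,326,338):
  for v in(232,236,240,243,246,250,256,265):
    o,r=ray(c,(u,v));x=o+r*d[v,u];print((u,v),'tool',(Rt.T@(x-T0)*1000).round(1),'panel z',((P0.T@(x-dial))[2]*1000).round(1))
print(s['finger_gap'],s['finger_force'])
```

```text
(311, 232) tool [-2.8 -4.9 16.1] panel z 1.9
(311, 236) tool [ 1.4 -4.5  1.4] panel z 16.6
(311, 240) tool [ 1.5 -4.3 -4.4] panel z 22.4
(311, 243) tool [ 11.1  -3.5 -26.6] panel z 44.6
(311, 246) tool [ 10.9  -3.4 -29.5] panel z 47.5
(311, 250) tool [ 11.4  -3.3 -34.7] panel z 52.7
(311, 256) tool [ 11.1  -3.1 -40.3] panel z 58.3
(311, 265) tool [ 11.   -2.9 -48.3] panel z 66.3
(318, 232) tool [2.  0.1 6.1] panel z 11.9
(318, 236) tool [1.4 0.1 1.4] panel z 16.6
(318, 240) tool [ 2.2  0.1 -5.7] panel z 23.7
(318, 243) tool [ 10.9   0.3 -26.2] panel z 44.2
(318, 246) tool [ 11.    0.3 -29.8] panel z 47.8
(318, 250) tool [ 10.7   0.3 -33.5] panel z 51.5
(318, 256) tool [ 11.3   0.4 -40.6] panel z 58.6
(318, 265) tool [ 11.1   0.4 -48.4] panel z 66.4
(326, 232) tool [-3.3  5.7 17.1] panel z 0.9
(326, 236) tool [-6.   5.7 16.2] panel z 1.8
(326, 240) tool [-9.7  5.7 17.4] panel z 0.6
(326, 243) tool [ 11.4   4.6 -27.1] panel z 45.1
(326, 246) tool [ 11.2   4.6 -30.1] panel z 48.1
(326, 250) tool [ 11.1   4.5 -34.1] panel z 52.1
(326, 256) tool [ 10.8   4.4 -39.8] panel z 57.8
(326, 265) tool [ 11.2   4.2 -48.6] panel z 66.6
(338, 232) tool [-2.9 14.1 16.4] panel z 1.6
(338, 236) tool [  84.     1.3 -164.2] panel z 182.2
(338, 240) tool [-9.1 14.2 16.3] panel z 1.7
(338, 243) tool [-12.2  14.4  17.6] panel z 0.4
(338, 246) tool [-14.3  14.4  17. ] panel z 1.0
(338, 250) tool [-17.   14.4  15.9] panel z 2.1
(338, 256) tool [  7.1  10.9 -33.4] panel z 51.4
(338, 265) tool [  7.5  10.3 -42.7] panel z 60.7
-0.00020129602945117422 0.0
```

The depth data show the shut fingertip ends about 26 mm behind the reported TCP, so it passed over the bar without touching and the selector is still at two. I'll touch the bare panel with a force threshold to get the true tip height.

Run:
```python
from h import *
arm.move_to(*fp(15,.032,.05)); say('above')
arm.movel(fp(15,.032,.012)[0],rate=.1)
print(arm.movel(fp(15,.032,-.035)[0],rate=.03,threshold=5)); say('touch')
s=sensors.sense();h=(P0.T@(s['ee_pos']-dial))[2];np.save('/tmp/h.npy',h)
arm.movel(fp(15,.032,h+.017)[0],rate=.08);say('lifted')
```

```text
above 12.53 [24.7 39.7 50. ] F [-0.2  0.3  1.3]
True
touch 14.12 [ 24.5  39.7 -21.2] F [-0.7  0.3 12.9]
lifted 14.49 [25.  39.6 -4. ] F [ 0.6 -0.1 -0.2]
```

Contact came at h = -21 mm, which confirms the short fingertip. Now pushing at the right height.

Run:
```python
from h import *
h=float(np.load('/tmp/h.npy'))+.017
for a in (15,8,0,-6):
    q=fp(a,.018,h);arm.movel(q[0],rate=.03,attitude=q[1]);say(a)
arm.hold(.4);say('rest')
c=calibration('wrist');p,d=read_camera('wrist')
cv2.imwrite('pics/w4.png',cv2.resize(p[130:330,190:410],None,fx=3,fy=3))
```

```text
15 15.11 [28.1 26.1 -4.3] F [0.  0.3 0.6]
8 15.42 [31.  22.7 -4.3] F [0.1 2.7 0.5]
0 15.74 [34.  17.9 -4.2] F [-0.4  0.4 -0.1]
-6 16.02 [35.6 14.3 -4.2] F [-1.2  0.7  0.1]
rest 16.43 [35.6 14.4 -4.3] F [ 0.4 -0.2 -0.4]
```

View pics/w4.png

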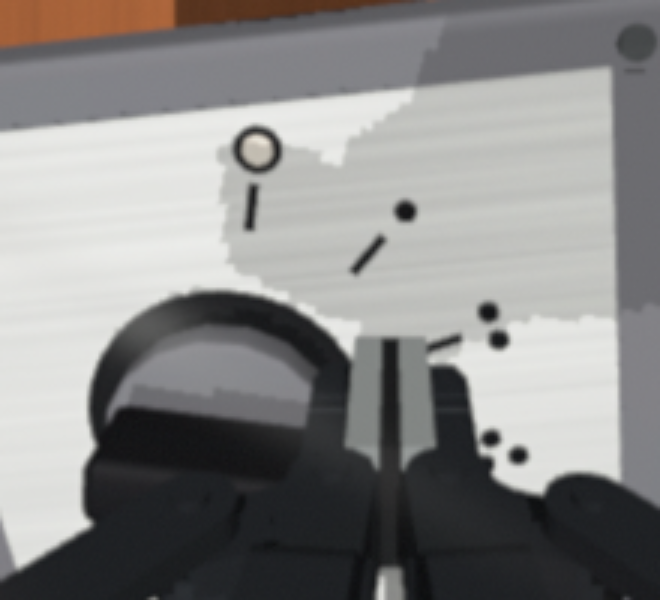

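The bar now points downward-right, at three (skirt centre about (220,390) in the crop), ahead of the finger. Now on to four.

Run:
```python
from h import *
h=float(np.load('/tmp/h.npy'))+.017
for a in (-15,-22,-30,-35):
    q=fp(a,.018,h);arm.movel(q[0],rate=.03,attitude=q[1]);say(a)
arm.hold(.4)
q=fp(-35,.028,h);arm.movel(q[0],rate=.06);q=fp(-35,.028,.06);arm.movel(q[0],rate=.12);say('up')
arm.move_to(mid0+P0@[-.02,.0,.15],tool(P0,0))
p,d=read_camera('wrist')
cv2.imwrite('pics/w5.png',cv2.resize(p[85:235,185:445],None,fx=3,fy=3));say()
```

```text
-15 16.82 [37.4  8.6 -4.3] F [0.4 0.  0.4]
-22 17.13 [38.1  4.2 -4.3] F [0.1 2.9 0.9]
-30 17.46 [38.4 -1.4 -4.2] F [-0.6  0.3 -0.3]
-35 17.72 [38.1 -4.7 -4.3] F [-0.1  0.3 -0.3]
up 19.12 [43.7  3.4 59.7] F [-0.5  0.2 -0.4]
 19.98 [ -6.7 -54.1 149.1] F [-0.6  0.2  0.6]
```

View pics/w5.png

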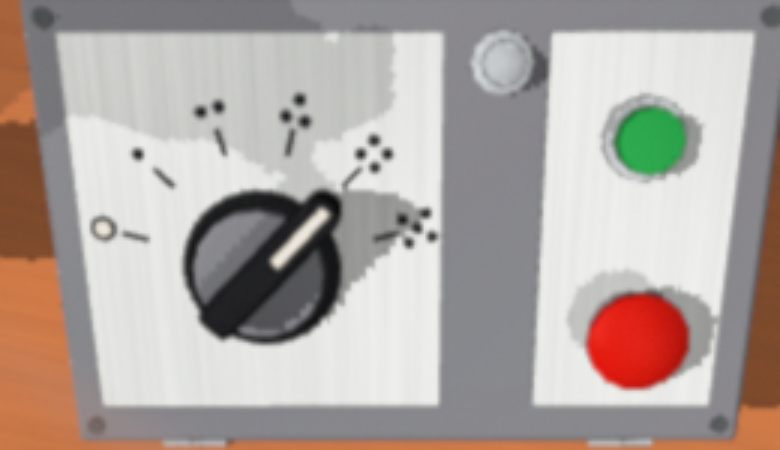

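The selector is at four: the white line points to four dots at (374,153) in the crop. Next, pressing the green button along the panel normal.

Run:
```python
from h import *
B=lambda h: mid0+P0@np.array([.0358,-.085,h])
arm.move_to(B(.05),tool(P0,0))
arm.movel(B(.002),rate=.1);say('near')
print(arm.movel(B(-.020),rate=.015,threshold=9));say('pressed')
arm.hold(.2);say('held')
arm.movel(B(.05),rate=.08)
arm.movel(B(.13),rate=.15);say('up')
p,d=read_camera('wrist');cv2.imwrite('pics/w6.png',p)
```

```text
near 21.24 [  49.5 -139.4    2.3] F [-0.6  0.5  0.8]
True
pressed 22.24 [  49.3 -139.5  -13.4] F [-1.7  1.  11.1]
held 22.44 [  49.3 -139.5  -13.4] F [-1.3  0.5 11.6]
up 24.07 [  48.8 -139.3  129.3] F [-0.2 -0.2 -0.9]
```

View pics/w6.png

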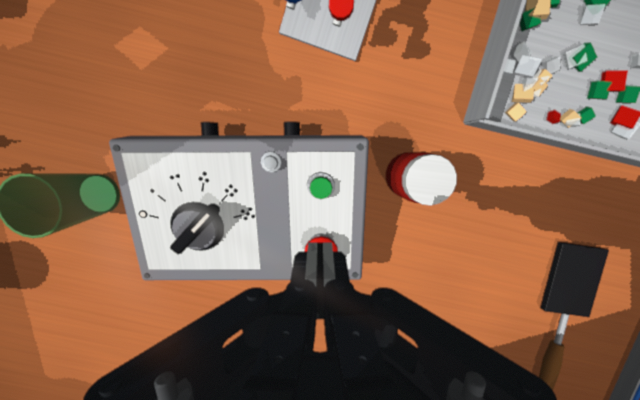

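The picture shows the selector still at four (white line near (203,218)), green button out at (320,185), and the tumbler, jar and paddle in place. The press went to its end stop at 11.6 N, so I'm handing in.

```bash
python3 -c "
from cell import *
print(arm.close_job())"
```

```text
the job is handed in; nothing more can be done
None
```

The job is handed in: the selector rests at speed four, and the green start button was pushed to its stop and came back out. One doubt remains: a first pass at the wrong height went over the bar without touching it, but the reported grasp point then crossed the "astride the bar" zone, and the hand-in gave no verdict.

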